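# Refresh the tealights and wax melts on the mantel

## Robot

A 6-joint arm with a two-finger parallel gripper is mounted at the origin on the work surface. World frame = base frame: x ahead of the robot, y to its left, z up, the work surface at z = 0. Lengths are in m, angles in degrees, forces in N, time in s.
With the tool pointing down it reaches from about 0.275 to 0.85 m from the base axis. Payload 5.2 kg.
Tool frame: the origin (TCP) lies at the very end of the fingers, on their centre line; the grasp point (between the pads) lies 19 mm behind it (r.grasp_offset is the distance from the TCP to the grasp point, in m); z points along the fingers, y is the line along which they close (so a half turn about z gives the same grasp; the last joint's range is limited). The gripper opens to 85 mm and grips with 20 to 120 N. Pads are 22 mm wide; open, the fingers measure 114 mm over their backs; the gripper's body (76 mm by 85 mm) begins 54 mm behind the grasp point. The pads swing forward as they close: fully open they stand 13 mm farther back than shut.
Start: joints at [61.776, 14.817, 87.949, -0, 77.235, -11.62], TCP at [0.157, 0.527, 0.231] pointing down, gripper open.
Joint ranges: [-179.93, 179.93], [-52.35, 119.4], [10.71, 147.94], [-69.91, 249.91], [12.55, 155.21], [-178.61, 178.61]. Speed limits (degrees/s): [147.25, 147.25, 180, 180, 180, 180].

## Interface

Orientations are given as a 3x3 rotation matrix whose columns are the frame's x, y, z axes.
In Python, from cell import r gives the robot as it stands.
- The arm moves only by the tool send_rows, never from a script. Its argument "steps" is a list of rows, each a list of 7 numbers: the finger opening in mm, from 0 to 85.4, then the shift along the tool's x, y, z in mm, then the turn, a rotation vector about the tool's x, y, z in degrees. A call has 1 to 20 rows; each row is the pose to reach, as a shift and turn from the pose commanded when the call began, along the tool's axes at that moment; what a row does not reach only later rows make up. A row lasts 1/12 s, in which the tool goes at most 41.7 mm and 7.16 degrees, less where a joint would pass 70% of its speed; a pose out of reach is approached as far as the arm can. A call with a gripper value outside its range is refused whole. The fingers move at their own pace and stop on an object; "force" is the grip in N (left out, the last holds). Time passes only in rows, so rows that repeat a pose let the fingers close. It gives the time, the measured TCP pose, the force, the opening and the grip force at its end, in the units of the state.
- r.read_state(): the state, without advancing time (a new reading comes with each control period).
- r.capture(name): name is "side" or "top" or "wrist"; returns a dict with "color" (384x512x3 uint8, red, green, blue), "camera_matrix" (3x3 intrinsics, pixels), "cam_to_world" (4x4, takes a point from camera to world coordinates); the wrist camera has in their place "T_tool_cam" (4x4, takes a point from camera to tool coordinates, whose origin is the TCP and whose axes are the flange's). Camera axes: x right, y up, looking along -z (the intrinsics and any distortion apply to the point x, -y, -z); pixel columns grow to the right and rows downward; lengths in m; the calibration is good to about 2 mm. A picture is of the moment at which its call begins: read the wrist's pose just before it. There is no depth.
- r.close_job(): hands the job in; it is judged then, once.
The state is a dict: "clock": time; "joint_pos": joint angles; "joint_vel": joint speeds; "joint_efforts": joint torques, N m; "position": TCP position; "tool_rot": TCP orientation; "wrist_force": force on the tool from outside, world axes, zero at the start; "moment": the same for the moment, N m; "opening": opening from 0.0 (shut) to 1.0 (fully open); "finger_force": force on a finger pad.
Only numpy, scipy, OpenCV 4.12 (cv2) and the standard library are available. Lean on these libraries where they do the work, as an engineer would, in place of code of your own. Each camera call takes 0.05 s, during which the arm holds its last target. There are 200 camera calls.

## Task

Refresh the mantel for the evening. First take the burnt-out tealight cup off the narrow brass bar and stand it upright on the mirrored tray; only then stand every fresh tealight upright on the bar, with a clear gap between neighbours. Also put every wax melt down flat in the white porcelain warmer, one to a well, and leave the jar, ring cone, spinning top, matchbox and bell where they are.

Things in the scene. Friction and masses are not known exactly. Their poses are not given: they have to be found in the camera images.
- bar: Candle bar: a level, narrow brass bar 260 mm long (its y axis), only 24 mm wide (its x axis), its flat top 50 mm above the slate; held up by two short posts 100 mm either side of the middle, each on a foot 60 mm x 20 mm x 6 mm. Fixed. Origin on the slate under the bar's middle, z up.
- tray: Mirrored glass tray, 200 mm (its x) by 220 mm (its y), fixed on the slate; its mirror surface is 6 mm above the slate and a thin steel rim stands 4 mm above the mirror. Jar, ring cone and spinning top stand along its +y side; the half on its -y side is empty. Origin under its centre on the slate, z up.
- spent: Burnt-out tealight: empty silver aluminium cup, dark inside, 38 mm across at the rim, 36 mm at the foot, 18 mm high, wall 2 mm, 12 g. At the start it stands somewhere on the candle bar. Origin at the centre of its underside, z up out of its mouth.
- warmer: White porcelain wax warmer: a fixed block 130 mm x 130 mm, 22 mm high, with four round wells of 40 mm diameter, 12 mm deep, in a 2 by 2 pattern (centres 60 mm apart). Origin under its centre on the slate, z up.
- well1 (a point): Centre of the floor of well 1 of the warmer, 10 mm above the slate and 12 mm below the block's top.
- well2 (a point): Centre of the floor of well 2 of the warmer, 10 mm above the slate and 12 mm below the block's top.
- well3 (a point): Centre of the floor of well 3 of the warmer, 10 mm above the slate and 12 mm below the block's top.
- well4 (a point): Centre of the floor of well 4 of the warmer, 10 mm above the slate and 12 mm below the block's top.
- candle1: Fresh tealight 1: silver cup full of ivory wax with a short dark wick on top, 40 mm across, 18 mm high, about 25 g. May be absent. Starts upright on the slate between the robot and the bar, mixed among the wax melts. Origin at the centre of its underside, z up.
- candle2: Fresh tealight 2: silver cup full of ivory wax with a short dark wick on top, 40 mm across, 18 mm high, about 25 g. May be absent. Starts upright on the slate between the robot and the bar, mixed among the wax melts. Origin at the centre of its underside, z up.
- candle3: Fresh tealight 3: silver cup full of ivory wax with a short dark wick on top, 40 mm across, 18 mm high, about 25 g. May be absent. Starts upright on the slate between the robot and the bar, mixed among the wax melts. Origin at the centre of its underside, z up.
- candle4: Fresh tealight 4: silver cup full of ivory wax with a short dark wick on top, 40 mm across, 18 mm high, about 25 g. May be absent. Starts upright on the slate between the robot and the bar, mixed among the wax melts. Origin at the centre of its underside, z up.
- melt1_center (a point): Middle of wax melt 1: lavender solid wax cylinder, 28 mm across, 22 mm high, 16 g, standing on an end; the point lies 11 mm above its underside; z along its axis. Either end may be up. May be absent. Starts on the slate, mixed among the fresh tealights.
- melt2_center (a point): Middle of wax melt 2: amber solid wax cylinder, 28 mm across, 22 mm high, 16 g, standing on an end; the point lies 11 mm above its underside; z along its axis. Either end may be up. May be absent. Starts on the slate, mixed among the fresh tealights.
- melt3_center (a point): Middle of wax melt 3: rose solid wax cylinder, 28 mm across, 22 mm high, 16 g, standing on an end; the point lies 11 mm above its underside; z along its axis. Either end may be up. May be absent. Starts on the slate, mixed among the fresh tealights.
- melt4_center (a point): Middle of wax melt 4: green solid wax cylinder, 28 mm across, 22 mm high, 16 g, standing on an end; the point lies 11 mm above its underside; z along its axis. Either end may be up. May be absent. Starts on the slate, mixed among the fresh tealights.
- jar: Bystander, to be left where it is: round glass jar with screwed-on steel lid, 62 mm across, 70 mm high; on the tray. Origin at the centre of its underside.
- cone: Bystander, to be left where it is: white porcelain ring cone, 48 mm across, 70 mm high; on the tray. Origin at the centre of its underside.
- top: Bystander, to be left where it is: wooden spinning top, 40 mm across, 45 mm long, leaning on its side; origin at its tip; on the tray.
- matchbox: Bystander, to be left where it is: red cardboard matchbox lying flat, 55 x 110 x 22 mm (x, y, z); on the slate to the right of the bar. Origin at the centre of its underside.
- bell: Bystander, to be left where it is: brass hand bell, 52 mm across, 84 mm high; on the slate to the left of the bar. Origin at the centre of its underside.
Not all that is in view belongs to the job. Leave any red look-alike of the candle3 alone.

How it is judged (in metres and radians):
On the way, in this order (a step that is already met when the one before it is completed fails the run):
1. the burnt-out cup stands upright on the mirrored tray, let go (x of spent in the frame of tray between -0.095 and 0.095 m and y of spent in the frame of tray between -0.105 and 0.105 m and z of spent in the frame of tray between 0.002 and 0.012 m and angle between spent's own z axis and vertical below 0.12 rad and contact force between spent and the fingers below 0.05 N and linear speed of spent below 0.03 m/s), for 0.2 s.
2. every fresh tealight stands upright on the bar, let go, none touching another (x of candle1 in the frame of bar between -0.015 and 0.015 m and y of candle1 in the frame of bar between -0.13 and 0.13 m and z of candle1 in the frame of bar between 0.046 and 0.056 m and angle between each of candle1, candle2, candle3, candle4's own z axis and vertical below 0.12 rad and linear speed of each of candle1, candle2, candle3, candle4 below 0.03 m/s and x of candle2 in the frame of bar between -0.015 and 0.015 m and y of candle2 in the frame of bar between -0.13 and 0.13 m and z of candle2 in the frame of bar between 0.046 and 0.056 m and x of candle3 in the frame of bar between -0.015 and 0.015 m and y of candle3 in the frame of bar between -0.13 and 0.13 m and z of candle3 in the frame of bar between 0.046 and 0.056 m and x of candle4 in the frame of bar between -0.015 and 0.015 m and y of candle4 in the frame of bar between -0.13 and 0.13 m and z of candle4 in the frame of bar between 0.046 and 0.056 m and horizontal distance between candle1 and candle2 above 0.043 m and horizontal distance between each of candle1, candle2 and candle3 above 0.043 m and horizontal distance between each of candle1, candle2, candle3 and candle4 above 0.043 m and contact force between each of candle1, candle2, candle3, candle4 and the fingers below 0.05 N), for 0.2 s.
At the end, for the whole second after the job is handed in: Burnt-out cup upright (0.12 rad) on the tray; every fresh tealight upright (0.12 rad) on the bar, centres over 43 mm apart; every wax melt on the floor of a well, within 9 mm of its centre, one per well; all at rest (x of spent in the frame of tray between -0.095 and 0.095 m and y of spent in the frame of tray between -0.105 and 0.105 m and z of spent in the frame of tray between 0.002 and 0.012 m and angle between each of spent, candle1, candle2, candle3, candle4's own z axis and vertical below 0.12 rad and linear speed of each of spent, candle1, candle2, candle3, candle4, melt1, melt2, melt3, melt4 below 0.03 m/s and x of candle1 in the frame of bar between -0.015 and 0.015 m and y of candle1 in the frame of bar between -0.13 and 0.13 m and z of candle1 in the frame of bar between 0.046 and 0.056 m and x of candle2 in the frame of bar between -0.015 and 0.015 m and y of candle2 in the frame of bar between -0.13 and 0.13 m and z of candle2 in the frame of bar between 0.046 and 0.056 m and x of candle3 in the frame of bar between -0.015 and 0.015 m and y of candle3 in the frame of bar between -0.13 and 0.13 m and z of candle3 in the frame of bar between 0.046 and 0.056 m and x of candle4 in the frame of bar between -0.015 and 0.015 m and y of candle4 in the frame of bar between -0.13 and 0.13 m and z of candle4 in the frame of bar between 0.046 and 0.056 m and horizontal distance between candle1 and candle2 above 0.043 m and horizontal distance between each of candle1, candle2 and candle3 above 0.043 m and horizontal distance between each of candle1, candle2, candle3 and candle4 above 0.043 m and (horizontal distance between melt1_center and well1 below 0.009 m or horizontal distance between melt1_center and well2 below 0.009 m or horizontal distance between melt1_center and well3 below 0.009 m or horizontal distance between melt1_center and well4 below 0.009 m) and z of melt1_center in the frame of warmer between 0.016 and 0.026 m and (horizontal distance between melt2_center and well1 below 0.009 m or horizontal distance between melt2_center and well2 below 0.009 m or horizontal distance between melt2_center and well3 below 0.009 m or horizontal distance between melt2_center and well4 below 0.009 m) and z of melt2_center in the frame of warmer between 0.016 and 0.026 m and (horizontal distance between melt3_center and well1 below 0.009 m or horizontal distance between melt3_center and well2 below 0.009 m or horizontal distance between melt3_center and well3 below 0.009 m or horizontal distance between melt3_center and well4 below 0.009 m) and z of melt3_center in the frame of warmer between 0.016 and 0.026 m and (horizontal distance between melt4_center and well1 below 0.009 m or horizontal distance between melt4_center and well2 below 0.009 m or horizontal distance between melt4_center and well3 below 0.009 m or horizontal distance between melt4_center and well4 below 0.009 m) and z of melt4_center in the frame of warmer between 0.016 and 0.026 m and horizontal distance between melt1_center and melt2_center above 0.03 m and horizontal distance between each of melt1_center, melt2_center and melt3_center above 0.03 m and horizontal distance between each of melt1_center, melt2_center, melt3_center and melt4_center above 0.03 m); the robot touches nothing.
It fails at once if the jar, ring cone, spinning top, matchbox or bell is moved more than 25 mm (distance of any of jar, cone, top, matchbox, bell from where it was at the start of the episode above 0.025 m).
It fails at once if a fresh tealight is set on the bar before the burnt-out cup has been taken down to the tray (height (world z) of spent above 0.03 m and contact force between any of candle1, candle2, candle3, candle4 and bar above 0.1 N).
Of candle1, candle2, candle3, candle4 only 3 to 4 are there at a start; the rules pass over those that are not, and their reading is None.
Of melt1, melt2, melt3, melt4 only 3 to 4 are there at a start; the rules pass over those that are not, and their reading is None.
At some moment in a run one of melt1, melt2, melt3, melt4 may be knocked a few centimetres aside while the robot is not near it.
It also fails if it takes over 210 s, if anything falls off the work surface, if the arm or the gripper's body presses on something with over 40 N, if the wrist force passes 120 N, or if a joint passes its speed limit or range.

## Working session

There is one attempt and no reset: what is moved stays moved. The work goes in short steps, Python scripts to look and compute and a tool call to move; the robot and the scene stay as the last step left them, time stands still between calls to the robot, and variables do not carry over. Pictures are saved under pics/ and viewed, at most 14 in all, crops included, and the job is handed in when it is done.

Besides the shell and the picture viewer there is one more tool, called after "Request:" by a JSON object that holds its "method" and its "body". send_rows: Moves the arm, as the interface text tells. Its arguments: {"type":"object","properties":{"steps":{"type":"array","items":{"type":"array","items":{"type":"number"}}},"force":{"type":"number"}},"required":["steps"]}

```bash
mkdir -p pics; ls
cat > h.py <<'E'
import numpy as np, cv2
from cell import r
def save(n,im): cv2.imwrite('pics/'+n+'.png',cv2.cvtColor(im,cv2.COLOR_RGB2BGR))
E
python3 - <<'E'
from h import *
s=r.read_state(); print(s['clock'],s['position'],s['tool_rot'],s['opening'])
for n in('top','side'):
    c=r.capture(n); save(n+'0',c['color']); np.savez(n+'0',**c); print(n,c.keys(),c['camera_matrix'],c['cam_to_world'])
c=r.capture('wrist'); print(c.keys(),c['camera_matrix'],c['T_tool_cam'])
E
```

```text
pics
0.0 [0.15688404 0.52661054 0.2304897 ] [[-9.58302862e-01  2.85753195e-01 -8.57665191e-04]
 [ 2.85754244e-01  9.58301623e-01 -1.58470475e-03]
 [ 3.69067500e-04 -1.76370856e-03 -9.99998377e-01]] 0.9988584773941158
top dict_keys(['color', 'camera_matrix', 'cam_to_world']) [[395.04244949   0.         259.5736231 ]
 [  0.         395.04244949 184.83071886]
 [  0.           0.           1.        ]] [[ 0.00371228  0.99226142 -0.12411077  0.39882772]
 [-0.99997647  0.00439957  0.00526405  0.03971096]
 [ 0.00576935  0.12408831  0.99225441  1.12235428]
 [ 0.          0.          0.          1.        ]]
side dict_keys(['color', 'camera_matrix', 'cam_to_world']) [[405.89819157   0.         257.6911953 ]
 [  0.         405.89819157 191.91193978]
 [  0.           0.           1.        ]] [[ 0.82537404  0.28624979 -0.48664027  0.04911542]
 [-0.56413558  0.4525717  -0.69060112 -0.64165208]
 [ 0.02255519  0.84453533  0.53502462  0.56564395]
 [ 0.          0.          0.          1.        ]]
dict_keys(['color', 'camera_matrix', 'T_tool_cam']) [[296.75375213   0.         255.61355199]
 [  0.         296.75375213 193.73510342]
 [  0.           0.           1.        ]] [[-1.91267249e-04  9.65158075e-01  2.61667447e-01  6.58967608e-02]
 [ 9.99999038e-01 -1.74910524e-04  1.37611068e-03 -5.43857211e-05]
 [ 1.37393273e-03  2.61667459e-01 -9.65157113e-01 -1.42190429e-01]
 [ 0.00000000e+00  0.00000000e+00  0.00000000e+00  1.00000000e+00]]
```

Run:
```python
import cv2
for n in('top','side'):
    im=cv2.imread(f'pics/{n}0.png'); cv2.imwrite(f'pics/{n}0b.png',cv2.resize(im,(800,600),interpolation=cv2.INTER_CUBIC))
```

```text
(no output)
```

View pics/top0b.png

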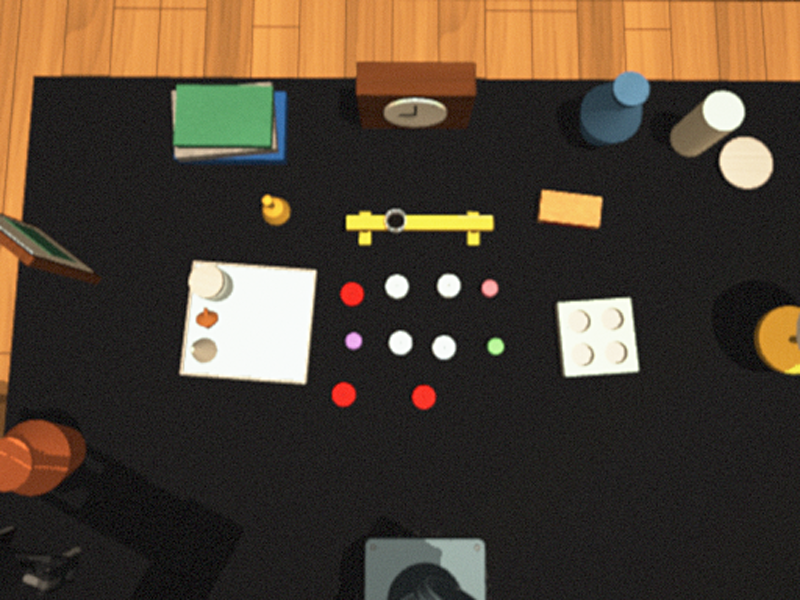

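View pics/side0b.png

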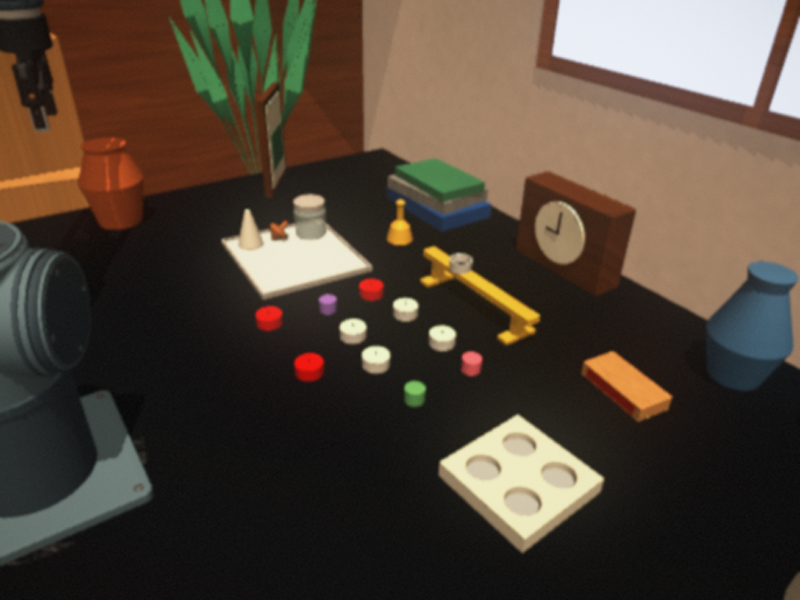

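The top view shows four white tealights (around 397,287; 448,286; 400,343; 444,347 at the 800 px scale). The melts are lavender (353,341), rose (490,288) and green (496,346), and there are three red look-alikes. The spent cup is on the bar at (396,220), and the warmer is at (598,337). The side view confirms all of these, and no amber melt is visible.

```bash
cat >> h.py <<'E'
def ray(K,T,uv):
    d=np.linalg.inv(K)@[uv[0],uv[1],1]; d=T[:3,:3]@(d*[1,-1,-1]); return T[:3,3],d/np.linalg.norm(d)
def onz(K,T,uv,z):
    o,d=ray(K,T,uv); return o+d*(z-o[2])/d[2]
def tri(rays):
    A=[];b=[]
    for o,d in rays:
        P=np.eye(3)-np.outer(d,d); A.append(P); b.append(P@o)
    p=np.linalg.solve(sum(A),sum(b)); return p,max(np.linalg.norm((np.eye(3)-np.outer(d,d))@(p-o)) for o,d in rays)
def proj(K,T,p):
    q=T[:3,:3].T@(np.asarray(p)-T[:3,3]); q=q*[1,-1,-1]; q=K@q; return q[:2]/q[2]
def hsvmasks(im):
    h,s,v=cv2.split(cv2.cvtColor(im,cv2.COLOR_RGB2HSV)); h=h.astype(int)
    return dict(white=(s<75)&(v>110),green=(h>40)&(h<80)&(s>75)&(v>90),lav=(h>125)&(h<165)&(s>40)&(v>90),
      rose=((h>165)|(h<8))&(s>75)&(s<185)&(v>110),amber=(h>8)&(h<25)&(s>90)&(v>110),yellow=(h>=20)&(h<36)&(s>110)&(v>90))
def blobs(m,lo,hi):
    n,l,st,c=cv2.connectedComponentsWithStats(m.astype(np.uint8),connectivity=8)
    return [(c[i],st[i]) for i in range(1,n) if lo<st[i,4]<hi]
E
python3 - <<'E'
from h import *
t=np.load('top0.npz'); s=np.load('side0.npz'); np.set_printoptions(precision=4,suppress=True)
K,T=t['camera_matrix'],t['cam_to_world']
for n,im,c in(('top',t,0),('side',s,0)):
    K,T=im['camera_matrix'],im['cam_to_world']
    for k,m in hsvmasks(im['color']).items():
        for ce,st in blobs(m,25,12000):
            z={'white':.018,'yellow':.05}.get(k,.022)
            p=onz(K,T,ce,z)
            if .15<p[0]<.8 and abs(p[1])<.5: print(n,k,ce,st,p[:2])
E
```

```text
top white [132.5785  96.8251] [112  94  52   7 223] [0.7919 0.4021]
top white [253.     140.3253] [247 134  13  15  83] [0.665  0.0531]
top white [159.9889 205.4754] [ 115  167   88   79 5757] [0.4776 0.312 ]
top white [253.5567 182.8711] [246 175  16  16 194] [0.5425 0.0508]
top white [286.8808 182.3886] [280 175  15  16 193] [ 0.5442 -0.0431]
top white [382.1097 215.2334] [ 356  190   53   51 2352] [ 0.4528 -0.309 ]
top white [255.9105 218.8895] [249 211  15  16 190] [0.4412 0.0437]
top white [226.0698 217.8372] [223 214   7   8  43] [0.4438 0.1269]
top white [283.701 221.866] [276 214  16  16 194] [ 0.4333 -0.0337]
top white [130.1786 222.7857] [126 220  11   7  28] [0.4291 0.393 ]
top green [316.87 221.18] [312 216  11  11 100] [ 0.4354 -0.1256]
top lav [225.8654 217.6635] [221 212  11  12 104] [0.4442 0.1271]
top rose [313.0106 183.8936] [308 179  11  11  94] [ 0.5398 -0.1163]
top amber [364.6449 133.0857] [344 121  42  25 828] [ 0.6868 -0.2659]
top amber [175.9474 134.2068] [167 124  19  20 266] [0.6808 0.2727]
top amber [236.2206 145.8676] [222 138  26  11  68] [0.6477 0.1006]
[... 1130 characters left out ...]
 [301.4602 232.0398] [295 225  14  16 176] [ 0.5321 -0.1254]
side amber [255.5368 145.3676] [248 127  16  30 272] [0.688 0.283]
side amber [178.     147.0938] [173 141  12  12  96] [0.4831 0.3956]
side amber [309.2652 188.0493] [ 269  157   77   64 1135] [0.6655 0.0048]
side amber [402.9659 245.2037] [ 374  225   56   44 1085] [ 0.6836 -0.2758]
side yellow [255.766  144.0638] [252 141   9   7  47] [0.6605 0.2422]
side yellow [280.2857 162.7321] [271 157  17  14 112] [0.6521 0.1124]
side yellow [319.9951 188.7248] [295 173  51  32 407] [ 0.6538 -0.0448]
side yellow [273.7879 178.7879] [270 177   9   5  33] [0.5869 0.0531]
side yellow [323.8679 214.7547] [319 211  11   8  53] [ 0.5881 -0.1311]
```

Request:
{"method": "send_rows", "body": {"steps": [[85,-40,-30,-2,0,0,6],[85,-80,-60,-4,0,0,12],[85,-120,-90,-6,0,0,18],[85,-160,-120,-8,0,0,24],[85,-200,-150,-10,0,0,30],[85,-240,-180,-12,0,0,36],[85,-280,-210,-14,0,0,42],[85,-320,-240,-16,0,0,48],[85,-360,-270,-18,0,0,54],[85,-400,-300,-20,0,0,60],[85,-440,-330,-20,0,0,66],[85,-480,-360,-20,0,0,73.4],[85,-527,-393,-20,0,0,73.4],[85,-527,-393,-20,0,0,73.4],[85,-527,-393,-20,0,0,73.4],[85,-527,-393,-20,0,0,73.4]]}}

```text
clock: 1.48
position: [0.5512, -0.0031, 0.251]
tool_rot: [[0.002, 1.0, 0.0], [1.0, -0.002, -0.0], [-0.0, 0.0, -1.0]]
wrist_force: [0.6, 0.7, 0.1]
opening: 0.996
finger_force: 0.0
```

```bash
cat >> h.py <<'E'
def wrist(n):
    s=r.read_state(); c=r.capture('wrist'); W=np.eye(4); W[:3,:3]=s['tool_rot']; W[:3,3]=s['position']
    np.savez(n,color=c['color'],camera_matrix=c['camera_matrix'],cam_to_world=W@c['T_tool_cam']); save(n,c['color'])
    print(s['clock'],s['position'],s['opening']); return s
E
python3 - <<'E'
from h import *
np.set_printoptions(precision=4,suppress=True)
s=wrist('w1'); print(s['tool_rot'],s['joint_pos'],s['joint_vel'])
im=np.load('w1.npz'); K,T=im['camera_matrix'],im['cam_to_world']
for k,m in hsvmasks(im['color']).items():
    for ce,st in blobs(m,60,12000):
        z={'white':.018,'yellow':.05}.get(k,.022)
        p=onz(K,T,ce,z)
        if .15<p[0]<.8 and abs(p[1])<.5: print(k,ce,st,p[:2])
cv2.imwrite('pics/w1b.png',cv2.resize(cv2.imread('pics/w1.png'),(800,600)))
E
```

```text
1.4833 [ 0.5512 -0.0031  0.251 ] 0.9964297115471163
[[ 0.0015  1.      0.    ]
 [ 1.     -0.0015 -0.0005]
 [-0.0005  0.     -1.    ]] [-11.8981  14.2357  85.9462  -0.0275  79.8099 -11.8054] [-27.3708  23.4743 -31.3333   0.7094   8.3193 -27.0922]
white [164.9956  57.8224] [154  45  23  26 456] [0.446  0.1249]
white [250.6582 125.4336] [ 233  107   37   38 1100] [0.5453 0.0479]
white [354.2291 128.1454] [332 108  41  38 729] [0.6732 0.0444]
white [169.4864 131.0936] [ 151  112   38   39 1143] [0.4447 0.0412]
white [168.2437 190.9981] [ 150  174   37   36 1026] [ 0.4371 -0.0355]
white [252.5996 197.9382] [236 180  34  36 954] [ 0.5473 -0.0451]
white [134.388  263.4247] [115 239  43  50 598] [ 0.3814 -0.1402]
white [376.6919 263.2389] [354 238  43  51 607] [ 0.7205 -0.1405]
white [249.2791 250.8682] [240 243  19  17 258] [ 0.5423 -0.1213]
white [174.467  256.8528] [168 249  15  16 197] [ 0.4382 -0.1302]
white [191.5361 325.7968] [163 317  71  24 748] [ 0.4553 -0.2434]
green [176.8981 254.1094] [166 242  21  27 265] [ 0.4431 -0.124 ]
lav [165.4563  58.1966] [151  42  30  33 412] [0.4476 0.1238]
rose [239.049   62.6569] [229  56  21  14 102] [0.5324 0.1189]
rose [112.7059 167.0588] [100 148  19  36  85] [ 0.3705 -0.003 ]
rose [249.8985 247.0865] [237 235  25  28 266] [ 0.5433 -0.1137]
amber [343.0131  74.4243] [ 314   37   54   78 1301] [0.6536 0.106 ]
amber [332.1137 213.0363] [307 133  49 133 633] [ 0.6522 -0.0649]
amber [342.777  313.8122] [330 300  30  41 426] [ 0.6779 -0.2199]
yellow [352.2118  74.4198] [ 339   41   30   71 1553] [0.6558 0.1027]
yellow [324.4982  75.2796] [316  67  19  17 279] [0.6259 0.1019]
yellow [338.7962 205.121 ] [ 306  135   56  132 3587] [ 0.652  -0.0451]
yellow [339.507  319.9718] [332 309  25  30  71] [ 0.6647 -0.2083]
```

View pics/w1b.png

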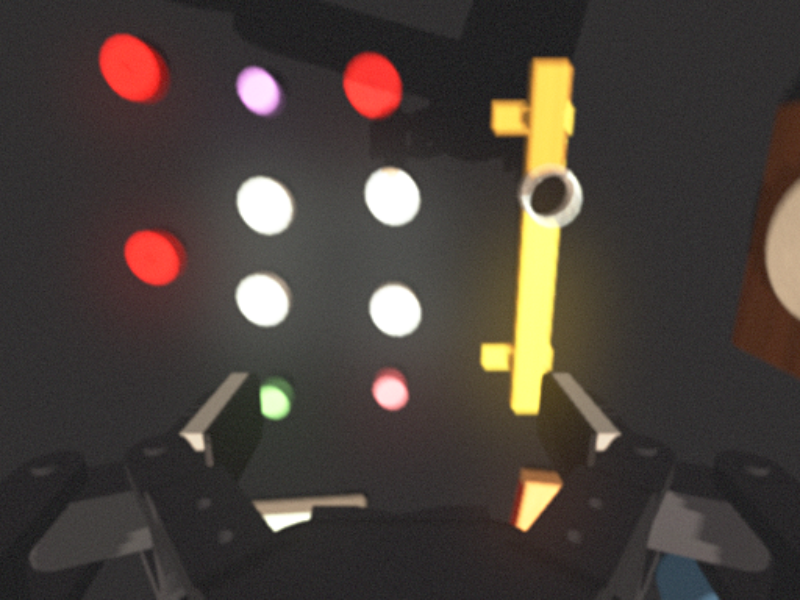

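The wrist view shows the four white tealights at about (265,205), (392,195), (263,300) and (395,310). The spent cup is on the bar at (551,196), and the bar runs from (552,60) to (525,412). I'll take a second view from another place to triangulate.

Request:
{"method": "send_rows", "body": {"steps": [[60,20,20,0,0,0,0],[60,50,50,0,0,0,0],[60,50,70,0,0,0,0],[60,50,70,0,0,0,0],[60,50,70,0,0,0,0],[60,50,70,0,0,0,0],[60,50,70,0,0,0,0]]}}

```text
clock: 2.12
position: [0.6189, 0.0497, 0.2513]
tool_rot: [[0.0, 1.0, -0.001], [1.0, -0.0, -0.0], [-0.0, -0.001, -1.0]]
wrist_force: [0.1, -0.3, -0.1]
opening: 0.708
finger_force: 0.0
```

```bash
cat > m.py <<'E'
from h import *
np.set_printoptions(precision=4,suppress=True)
s=wrist('w2'); print(s['joint_vel'])
V={n:np.load(n+'.npz') for n in('top0','side0','w1','w2')}
def near(v,p,m,lo=20,hi=4000,tol=14):
    K,T=v['camera_matrix'],v['cam_to_world']; u=proj(K,T,p)
    b=[c for c,st in blobs(m,lo,hi)]
    if not b: return None
    c=min(b,key=lambda c:np.linalg.norm(c-u)); return c if np.linalg.norm(c-u)<tol else None
C=dict(c1=(.543,.049,.018),c2=(.545,-.044,.018),c3=(.442,.042,.018),c4=(.435,-.036,.018),lav=(.445,.126,.022),rose=(.541,-.116,.022),green=(.436,-.126,.022))
for k,p in C.items():
    R=[];out=[]
    for n,v in V.items():
        mm=hsvmasks(v['color']); m=mm['white'] if k[0]=='c' else mm[k]|mm['white']
        c=near(v,p,m)
        if c is None: continue
        ra=ray(v['camera_matrix'],v['cam_to_world'],c); q=onz(v['camera_matrix'],v['cam_to_world'],c,p[2]); out.append((n,q[:2]))
        R.append(ra)
    print(k,*tri(R),out)
# bar: yellow/amber long blob -> top face; cup: ring hull
for n in('w1','w2','top0'):
    v=V[n]; K,T=v['camera_matrix'],v['cam_to_world']; mm=hsvmasks(v['color'])
    h,sa,va=cv2.split(cv2.cvtColor(v['color'],cv2.COLOR_RGB2HSV)); m=(h>20)&(h<36)&(sa>100)&(va>150)
    pts=[]
    for b,st in blobs(m,60,9000):
        p=onz(K,T,b,.05)
        if abs(p[0]-.65)<.04 and abs(p[1])<.16: print(n,'bar',b,st,p[:2])
E
python3 m.py
python3 - <<'E'
import cv2; cv2.imwrite('pics/w2b.png',cv2.resize(cv2.imread('pics/w2.png'),(800,600)))
E
```

```text
2.1167 [0.6189 0.0497 0.2513] 0.7076633075835858
[-0.1842 -0.5244  0.0137  0.0357 -0.0337  0.1385]
c1 [0.5431 0.0501 0.0128] 0.0031485706116857397 [('top0', array([0.5425, 0.0508])), ('side0', array([0.5368, 0.0447])), ('w1', array([0.5453, 0.0479])), ('w2', array([0.5438, 0.0514]))]
c2 [ 0.541  -0.0463  0.0206] 0.009499699359800952 [('top0', array([ 0.5442, -0.0431])), ('side0', array([ 0.5396, -0.0486])), ('w1', array([ 0.5473, -0.0451])), ('w2', array([ 0.5313, -0.0524]))]
c3 [0.4416 0.043  0.0119] 0.0025223314913936506 [('top0', array([0.4412, 0.0437])), ('side0', array([0.4365, 0.0366])), ('w1', array([0.4447, 0.0412])), ('w2', array([0.4443, 0.0449]))]
c4 [ 0.4337 -0.0347  0.0121] 0.002778007153716111 [('top0', array([ 0.4333, -0.0337])), ('side0', array([ 0.4285, -0.0401])), ('w1', array([ 0.4371, -0.0355])), ('w2', array([ 0.4366, -0.0316]))]
lav [0.4441 0.1271 0.0139] 0.001943226852493717 [('top0', array([0.4442, 0.1271])), ('side0', array([0.4377, 0.1169])), ('w1', array([0.4474, 0.124 ])), ('w2', array([0.4475, 0.1271]))]
rose [ 0.5411 -0.1181  0.0139] 0.002631189025116986
[... 265 characters left out ...]
-0.1334])), ('w1', array([ 0.4415, -0.1257])), ('w2', array([ 0.435 , -0.1104]))]
w1 bar [352.0767  74.6651] [ 339   41   29   71 1487] [0.6557 0.1025]
w1 bar [324.4839  75.3952] [317  67  17  17 248] [0.6259 0.1018]
w1 bar [341.6185 201.1424] [ 326  135   33  131 2823] [ 0.655  -0.0401]
w1 bar [316.4911 227.9732] [307 219  21  19 336] [ 0.6265 -0.0747]
w2 bar [284.4169 121.8261] [ 258   91   50   66 1806] [0.6512 0.106 ]
w2 bar [282.4227 243.8025] [ 259  184   43  114 2567] [ 0.6525 -0.0431]
top0 bar [233.6929 141.4938] [222 135  25  12 241] [0.6537 0.1062]
top0 bar [289.6277 143.0618] [258 135  58  22 599] [ 0.6501 -0.0489]
top0 bar [233.3433 152.0746] [230 148   8   9  67] [0.6239 0.1068]
```

View pics/w2b.png

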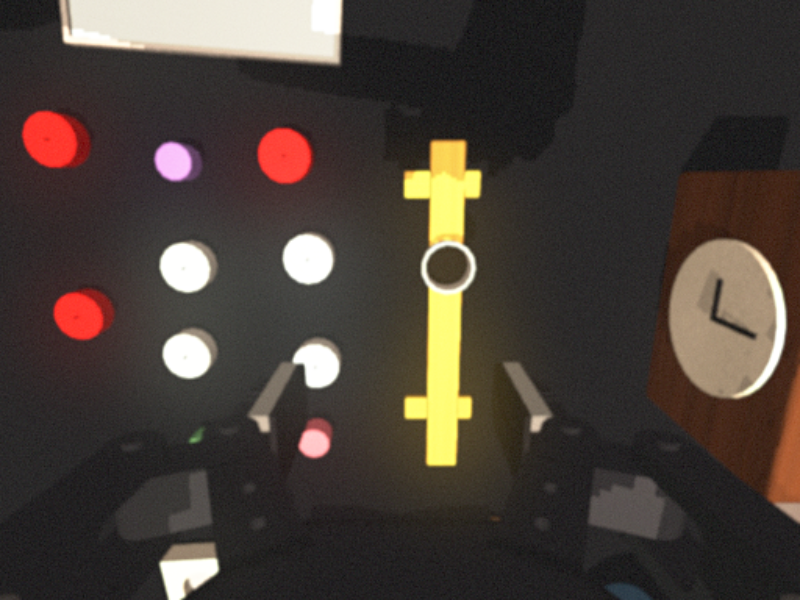

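The second view shows the cup ring centred at (448,267), the bar ends at (448,141) and (441,465), and the tray edge at the top left.

Run:
```python
from h import *
np.set_printoptions(precision=4,suppress=True)
V={n:np.load(n+'.npz') for n in('top0','side0','w1','w2')}
P=dict(cup=dict(w2=(448,267),w1=(551,196),top0=(396,219.5)),barL=dict(w2=(448,141),top0=(346,222)),barR=dict(w2=(441.5,465),top0=(493.5,222)),
 wells1=dict(top0=(579,320),side0=(519,445)),wells2=dict(top0=(582,355),side0=(483,468)),wells3=dict(top0=(612,318),side0=(558,475)),wells4=dict(top0=(616,352),side0=(522,502)))
for k,d in P.items():
    R=[];o=[]
    for n,u in d.items():
        u=np.array(u)*.64; K,T=V[n]['camera_matrix'],V[n]['cam_to_world']; R.append(ray(K,T,u)); o.append((n,onz(K,T,u,.068 if k=='cup' else .05 if k[0]=='b' else .022)[:2]))
    print(k,*tri(R),o)
# tray and warmer outlines in top (white + grey) ; warmer/tray outlines by minAreaRect
v=V['top0'];K,T=v['camera_matrix'],v['cam_to_world']; g=cv2.cvtColor(v['color'],cv2.COLOR_RGB2GRAY)
for (x0,x1,y0,y1,z) in((108,208,160,252,.01),(345,420,182,248,.022)):
    sub=(g[y0:y1,x0:x1]>90).astype(np.uint8); cs,_=cv2.findContours(sub,cv2.RETR_EXTERNAL,cv2.CHAIN_APPROX_NONE); c=max(cs,key=cv2.contourArea)
    b=cv2.boxPoints(cv2.minAreaRect(c))+[x0,y0]; q=np.array([onz(K,T,p,z) for p in b]); print(q[:,:2],q.mean(0),np.linalg.norm(np.diff(q,axis=0),axis=1))
```

```text
cup [0.6545 0.0512 0.0643] 0.0023262285749356686 [('w2', array([0.6534, 0.0534])), ('w1', array([0.6551, 0.0497])), ('top0', array([0.6526, 0.0513]))]
barL [0.6535 0.1404 0.0435] 0.0003638635963407274 [('w2', array([0.6529, 0.1396])), ('top0', array([0.6519, 0.1402]))]
barR [ 0.6543 -0.1222  0.0474] 0.00043565277421299804 [('w2', array([ 0.6544, -0.1206])), ('top0', array([ 0.6532, -0.1217]))]
wells1 [ 0.4815 -0.277   0.0192] 0.00038755047236427315 [('top0', array([ 0.4816, -0.2764])), ('side0', array([ 0.479 , -0.2787]))]
wells2 [ 0.4202 -0.281   0.02  ] 0.0009344023643947662 [('top0', array([ 0.4194, -0.2798])), ('side0', array([ 0.4197, -0.2827]))]
wells3 [ 0.4854 -0.3361  0.0203] 0.00024723336376365345 [('top0', array([ 0.4854, -0.3357])), ('side0', array([ 0.4837, -0.337 ]))]
wells4 [ 0.4249 -0.3413  0.0198] 2.1000775854395567e-05 [('top0', array([ 0.4249, -0.3405])), ('side0', array([ 0.4234, -0.3425]))]
[[0.3822 0.4377]
 [0.5916 0.4318]
 [0.5744 0.1963]
 [0.3656 0.2077]] [0.4784 0.3184 0.01  ] [0.2095 0.2361 0.2091]
[[ 0.5157 -0.2355]
 [ 0.5263 -0.3754]
 [ 0.3904 -0.3793]
 [ 0.3802 -0.2416]] [ 0.4531 -0.3079  0.022 ] [0.1402 0.136  0.1381]
```

Request:
{"method": "send_rows", "body": {"force": 20, "steps": [[60,2,34,20,0,0,0],[60,2,34,60,0,0,0],[60,2,34,100,0,0,0],[60,2,34,140,0,0,0],[60,2,34,165,0,0,0],[60,2,34,185,0,0,0],[60,2,34,197,0,0,0],[60,2,34,203,0,0,0],[60,2,34,203,0,0,0],[60,2,34,203,0,0,0],[30,2,34,203,0,0,0],[30,2,34,203,0,0,0],[30,2,34,203,0,0,0],[30,2,34,203,0,0,0],[30,2,34,203,0,0,0],[30,2,34,203,0,0,0],[30,2,34,203,0,0,0]]}}

```text
clock: 3.58
position: [0.6551, 0.0518, 0.0503]
tool_rot: [[-0.0, 1.0, 0.003], [1.0, 0.0, -0.0], [-0.0, 0.003, -1.0]]
wrist_force: [-1.3, 0.5, 7.2]
opening: 0.415
finger_force: 20.1
```

Request:
{"method": "send_rows", "body": {"steps": [[30,0,0,-10,0,0,0],[30,0,0,-30,0,0,0],[30,0,0,-60,0,0,0],[30,25,-22,-70,0,0,0],[30,50,-43,-70,0,0,0],[30,80,-70,-70,0,0,0],[30,110,-96,-70,0,0,0],[30,140,-122,-70,0,0,0],[30,170,-148,-70,0,0,0],[30,190,-165,-60,0,0,0],[30,203,-176,-35,0,0,0],[30,203,-176,-10,0,0,0],[30,203,-176,10,0,0,0],[30,203,-176,25,0,0,0],[30,203,-176,32,0,0,0],[30,203,-176,32,0,0,0],[30,203,-176,32,0,0,0],[30,203,-176,32,0,0,0]]}}

```text
clock: 5.08
position: [0.4789, 0.255, 0.0175]
tool_rot: [[0.0, 1.0, 0.002], [1.0, -0.0, 0.001], [0.001, 0.002, -1.0]]
wrist_force: [0.4, -0.0, 0.0]
opening: 0.416
finger_force: 20.2
```

Run:
```python
from h import *
s=wrist('w3'); print(s['tool_rot'])
c=r.capture('side')['color'][100:240,110:310]
a=cv2.resize(c,(800,560),interpolation=cv2.INTER_CUBIC); save('s3',a)
```

```text
5.0833 [0.47893283 0.25503064 0.01750587] 0.415590105326611
[[ 3.36518201e-04  9.99997991e-01  1.97594067e-03]
 [ 9.99999775e-01 -3.37663486e-04  5.79310307e-04]
 [ 5.79976346e-04  1.97574528e-03 -9.99997880e-01]]
```

View pics/s3.png

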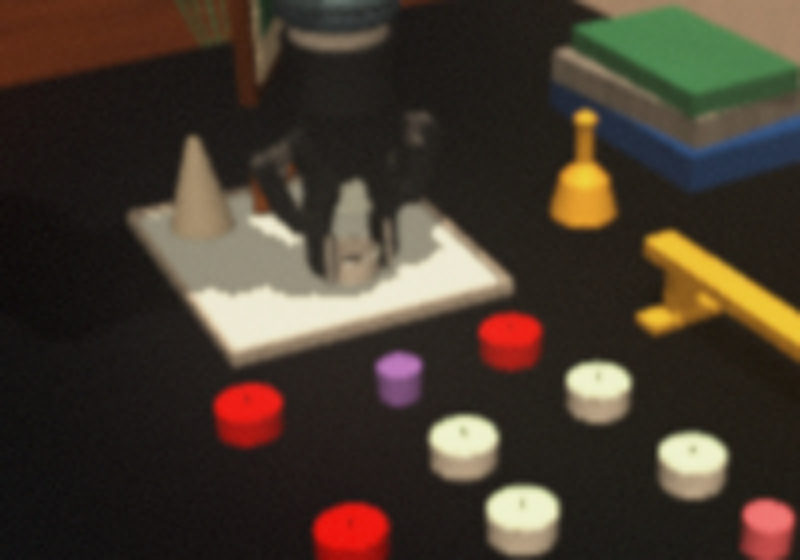

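The cup at (352,255) in the crop is held upright over the tray. I'll lower it and release.

Request:
{"method": "send_rows", "body": {"steps": [[30,0,0,4,0,0,0],[30,0,0,8,0,0,0],[30,0,0,10,0,0,0],[30,0,0,10,0,0,0],[30,0,0,10,0,0,0],[55,0,0,10,0,0,0],[55,0,0,10,0,0,0],[55,0,0,10,0,0,0],[55,0,0,10,0,0,0],[55,0,0,8,0,0,0],[55,0,0,0,0,0,0],[55,0,0,-15,0,0,0],[55,0,0,-40,0,0,0],[55,0,0,-80,0,0,0],[55,0,0,-120,0,0,0],[55,0,0,-120,0,0,0],[55,0,0,-120,0,0,0],[55,0,0,-120,0,0,0]]}}

```text
clock: 6.68
position: [0.4777, 0.2549, 0.1368]
tool_rot: [[-0.0, 1.0, 0.001], [1.0, 0.0, 0.0], [0.0, 0.001, -1.0]]
wrist_force: [-0.7, -0.9, -0.9]
opening: 0.648
finger_force: 0.0
```

Run:
```python
from h import *
s=wrist('w4')
c=r.capture('side')['color'][100:240,110:310]
w=np.load('w4.npz')['color']
save('s4',np.hstack([cv2.resize(c,(400,280)),cv2.resize(w,(400,280))]))
```

```text
6.6833 [0.47772284 0.25485755 0.13681403] 0.6484372946593306
```

View pics/s4.png

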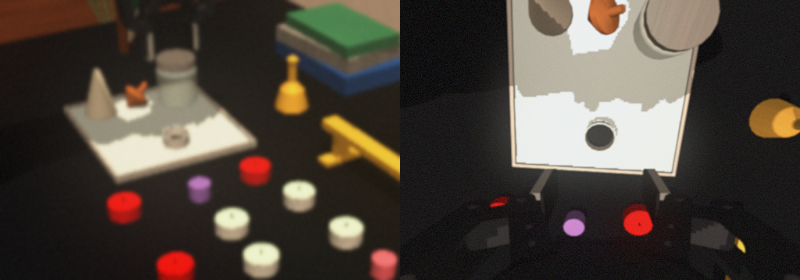

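The cup stands upright and released on the tray's empty half, at (176,137) in the side crop and (600,135) in the wrist view. Next is candle 1.

Request:
{"method": "send_rows", "body": {"force": 30, "steps": [[60,-35,12,0,0,0,0],[60,-70,24,0,0,0,0],[60,-105,36,0,0,0,0],[60,-140,48,0,0,0,0],[60,-175,58,10,0,0,0],[60,-204,65,35,0,0,0],[60,-204,65,70,0,0,0],[60,-204,65,100,0,0,0],[60,-204,65,118,0,0,0],[60,-204,65,128,0,0,0],[60,-204,65,133,0,0,0],[60,-204,65,133,0,0,0],[60,-204,65,133,0,0,0],[32,-204,65,133,0,0,0],[32,-204,65,133,0,0,0],[32,-204,65,133,0,0,0],[32,-204,65,133,0,0,0],[32,-204,65,133,0,0,0],[32,-204,65,133,0,0,0]]}}

```text
clock: 8.37
position: [0.5441, 0.051, 0.0049]
tool_rot: [[-0.0, 1.0, 0.003], [1.0, 0.0, -0.0], [-0.0, 0.003, -1.0]]
wrist_force: [-0.8, 0.2, 5.7]
opening: 0.451
finger_force: 30.2
```

Request:
{"method": "send_rows", "body": {"steps": [[32,0,0,-15,0,0,0],[32,0,0,-50,0,0,0],[32,0,0,-85,0,0,0],[32,15,35,-90,0,0,0],[32,30,70,-90,0,0,0],[32,48,109,-88,0,0,0],[32,48,109,-75,0,0,0],[32,48,109,-65,0,0,0],[32,48,109,-57,0,0,0],[32,48,109,-53,0,0,0],[32,48,109,-52,0,0,0],[32,48,109,-52,0,0,0],[32,48,109,-52,0,0,0]]}}

```text
clock: 9.45
position: [0.6508, 0.0983, 0.0553]
tool_rot: [[0.001, 1.0, -0.001], [1.0, -0.001, -0.0], [-0.0, -0.001, -1.0]]
wrist_force: [0.5, -0.8, -0.0]
opening: 0.452
finger_force: 30.4
```

Request:
{"method": "send_rows", "body": {"steps": [[32,0,1,0,0,0,0],[60,0,1,0,0,0,0],[60,0,1,0,0,0,0],[60,0,1,0,0,0,0],[60,0,1,-2,0,0,0],[60,0,1,-15,0,0,0],[60,0,1,-45,0,0,0],[60,-30,-22,-50,0,0,0],[60,-60,-45,-50,0,0,0],[60,-95,-70,-50,0,0,0],[60,-130,-95,-45,0,0,0],[60,-141,-107,-25,0,0,0],[60,-141,-107,5,0,0,0],[60,-141,-107,30,0,0,0],[60,-141,-107,45,0,0,0],[60,-141,-107,52,0,0,0],[60,-141,-107,52,0,0,0],[60,-141,-107,52,0,0,0],[32,-141,-107,52,0,0,0]]}}

```text
clock: 11.03
position: [0.546, -0.0423, 0.0045]
tool_rot: [[-0.0, 1.0, 0.002], [1.0, 0.0, -0.001], [-0.001, 0.002, -1.0]]
wrist_force: [-0.1, -0.6, -1.4]
opening: 0.577
finger_force: 0.0
```

Request:
{"method": "send_rows", "body": {"steps": [[32,0,0,0,0,0,0],[32,0,0,0,0,0,0],[32,0,0,0,0,0,0],[32,0,0,0,0,0,0],[32,0,0,0,0,0,0]]}}

```text
clock: 11.45
position: [0.5461, -0.0423, 0.0048]
tool_rot: [[-0.0, 1.0, 0.003], [1.0, 0.0, -0.001], [-0.001, 0.003, -1.0]]
wrist_force: [-0.2, 0.3, 6.4]
opening: 0.448
finger_force: 30.2
```

Run:
```python
from h import *
c=r.capture('side')['color'][110:300,150:400]
save('s5',cv2.resize(c,(750,570)))
```

```text
(no output)
```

View pics/s5.png

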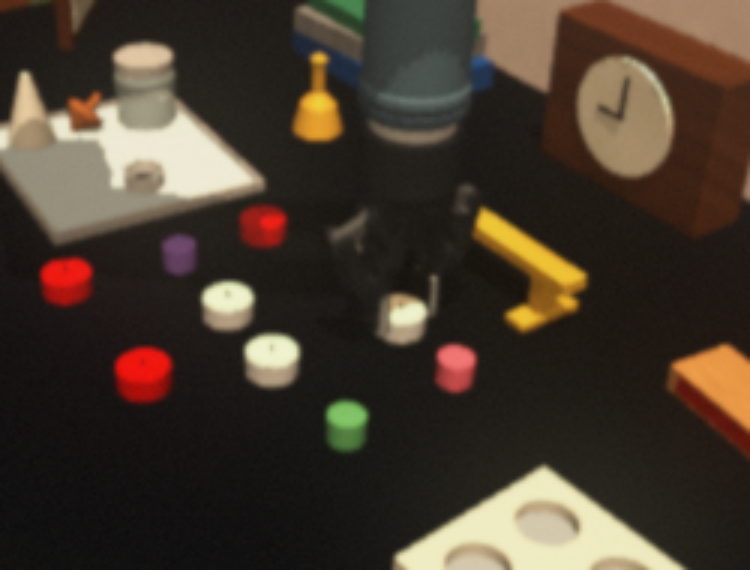

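The gripper holds candle 2 at (403,318); the arm hides the bar's left end. Candle 2 goes to y = -0.081.

Request:
{"method": "send_rows", "body": {"steps": [[32,0,0,-15,0,0,0],[32,0,0,-50,0,0,0],[32,0,0,-85,0,0,0],[32,-12,35,-90,0,0,0],[32,-25,70,-90,0,0,0],[32,-39,107,-88,0,0,0],[32,-39,107,-75,0,0,0],[32,-39,107,-65,0,0,0],[32,-39,107,-57,0,0,0],[32,-39,107,-53,0,0,0],[32,-39,107,-52,0,0,0],[32,-39,107,-52,0,0,0],[32,-39,107,-52,0,0,0],[60,-39,107,-52,0,0,0],[60,-39,107,-52,0,0,0],[60,-39,107,-52,0,0,0],[60,-39,107,-54,0,0,0],[60,-39,107,-70,0,0,0],[60,-39,107,-100,0,0,0]]}}

```text
clock: 13.08
position: [0.6491, -0.0804, 0.0999]
tool_rot: [[0.0, 1.0, -0.008], [1.0, -0.0, 0.002], [0.002, -0.008, -1.0]]
wrist_force: [0.1, 0.2, -0.5]
opening: 0.705
finger_force: 0.0
```

Request:
{"method": "send_rows", "body": {"steps": [[60,10,-30,-30,0,0,0],[60,20,-60,-60,0,0,0],[60,30,-90,-90,0,0,0],[60,40,-120,-90,0,0,0],[60,40,-120,-90,0,0,0],[60,40,-120,-90,0,0,0],[60,40,-120,-90,0,0,0],[60,40,-120,-90,0,0,0]]}}

```text
clock: 13.75
position: [0.5327, -0.0415, 0.1931]
tool_rot: [[0.0, 1.0, 0.0], [1.0, -0.0, -0.0], [-0.0, 0.0, -1.0]]
wrist_force: [-0.3, -0.3, -0.2]
opening: 0.704
finger_force: 0.0
```

Run:
```python
from h import *
np.set_printoptions(precision=4,suppress=True)
s=wrist('w6')
V={'w6':np.load('w6.npz'),'top':r.capture('top')}
for n,im in V.items():
    K,T=im['camera_matrix'],im['cam_to_world']
    for k,m in hsvmasks(im['color']).items():
        if k in('amber','yellow'): continue
        for ce,st in blobs(m,50,2500):
            p=onz(K,T,ce,.022 if k!='white' else .018); q=onz(K,T,ce,.068)
            if .3<p[0]<.76 and abs(p[1])<.17: print(n,k,ce,st[2:],p[:2],q[:2])
save('w6b',cv2.resize(V['w6']['color'],(600,450)))
```

```text
13.75 [ 0.5327 -0.0415  0.1931] 0.7039165585855289
w6 white [403.3055  21.0786] [  54   48 2010] [0.6743 0.1091] [0.652  0.0958]
w6 white [166.3528  93.1963] [  42   43 1406] [0.4424 0.0438] [0.4566 0.0407]
w6 white [164.9859 167.9494] [  40   39 1206] [ 0.4348 -0.033 ] [ 0.4503 -0.024 ]
w6 white [376.4728 224.5488] [  47   42 1527] [ 0.6707 -0.0985] [ 0.649  -0.0791]
w6 white [167.4138 269.4253] [12 11 87] [ 0.4278 -0.1554] [ 0.4444 -0.127 ]
w6 white [343.9775 269.1685] [12 11 89] [ 0.6381 -0.1552] [ 0.6215 -0.1269]
w6 green [167.7563 240.0252] [ 19  16 119] [ 0.4325 -0.1157] [ 0.4472 -0.0951]
w6 lav [161.2873   6.29  ] [ 29  16 369] [0.4449 0.1205] [0.4578 0.1064]
w6 rose [262.1778 238.6232] [ 25  29 568] [ 0.5404 -0.114 ] [ 0.5393 -0.0937]
top white [236.6354 140.0994] [ 15  16 181] [0.6655 0.0999] [0.6534 0.0971]
top white [313.2    182.8308] [ 9 13 65] [ 0.5433 -0.1174] [ 0.5368 -0.1103]
top white [296.3776 195.1939] [11 15 98] [ 0.5081 -0.0697] [ 0.5031 -0.0647]
top white [283.7268 221.8341] [ 16  16 205] [ 0.4334 -0.0338] [ 0.4318 -0.0305]
top green [316.1111 221.    ] [10 12 54] [ 0.4359 -0.1235] [ 0.4344 -0.1167]
top lav [225.9053 217.8316] [11 11 95] [0.4437 0.127 ] [0.4418 0.1234]
```

View pics/w6b.png

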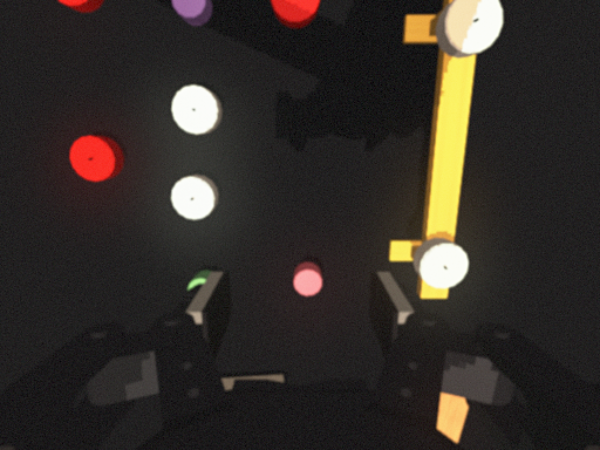

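Both candles are upright on the bar, at about (470,22) and (441,262); c3 and c4 remain.

Request:
{"method": "send_rows", "body": {"steps": [[60,30,-32,20,0,0,0],[60,60,-64,45,0,0,0],[60,85,-90,80,0,0,0],[60,85,-90,120,0,0,0],[60,85,-90,155,0,0,0],[60,85,-90,175,0,0,0],[60,85,-90,186,0,0,0],[60,85,-90,189,0,0,0],[60,85,-90,189,0,0,0],[60,85,-90,189,0,0,0],[32,85,-90,189,0,0,0],[32,85,-90,189,0,0,0],[32,85,-90,189,0,0,0],[32,85,-90,189,0,0,0],[32,85,-90,189,0,0,0],[32,85,-90,189,0,0,0],[32,85,-90,185,0,0,0]]}}

```text
clock: 15.27
position: [0.4422, 0.0438, 0.0088]
tool_rot: [[0.0, 1.0, 0.001], [1.0, -0.0, -0.0], [-0.0, 0.001, -1.0]]
wrist_force: [-0.3, 0.5, -0.9]
opening: 0.452
finger_force: 30.2
```

Request:
{"method": "send_rows", "body": {"steps": [[32,0,0,-30,0,0,0],[32,0,0,-65,0,0,0],[32,0,15,-90,0,0,0],[32,-2,50,-92,0,0,0],[32,-4,90,-92,0,0,0],[32,-5,130,-92,0,0,0],[32,-5,170,-90,0,0,0],[32,-5,198,-86,0,0,0],[32,-5,211,-78,0,0,0],[32,-5,211,-65,0,0,0],[32,-5,211,-55,0,0,0],[32,-5,211,-50,0,0,0],[32,-5,211,-48,0,0,0],[32,-5,211,-48,0,0,0],[32,-5,211,-48,0,0,0],[32,-5,211,-48,0,0,0]]}}

```text
clock: 16.6
position: [0.653, 0.0388, 0.0571]
tool_rot: [[0.0, 1.0, 0.001], [1.0, -0.0, -0.0], [-0.0, 0.001, -1.0]]
wrist_force: [-0.3, -0.5, -0.2]
opening: 0.45
finger_force: 30.4
```

Request:
{"method": "send_rows", "body": {"steps": [[32,0,0,1.5,0,0,0],[32,0,0,1.5,0,0,0],[60,0,0,1.5,0,0,0],[60,0,0,1.5,0,0,0],[60,0,0,1.5,0,0,0],[60,0,0,-1,0,0,0],[60,0,0,-15,0,0,0],[60,0,0,-45,0,0,0],[60,-10,-30,-55,0,0,0],[60,-22,-68,-55,0,0,0],[60,-34,-106,-55,0,0,0],[60,-46,-144,-50,0,0,0],[60,-60,-182,-40,0,0,0],[60,-72,-218,-25,0,0,0],[60,-72,-218,5,0,0,0],[60,-72,-218,32,0,0,0],[60,-72,-218,47,0,0,0],[60,-72,-218,53,0,0,0],[60,-72,-218,53,0,0,0],[60,-72,-218,53,0,0,0]]}}

```text
clock: 18.27
position: [0.4354, -0.0332, 0.0037]
tool_rot: [[-0.0, 1.0, 0.0], [1.0, 0.0, -0.0], [-0.0, 0.0, -1.0]]
wrist_force: [0.4, 0.1, 0.5]
opening: 0.7
finger_force: 0.0
```

Request:
{"method": "send_rows", "body": {"steps": [[32,0,0,0,0,0,0],[32,0,0,0,0,0,0],[32,0,0,0,0,0,0],[32,0,0,0,0,0,0],[32,0,0,0,0,0,0],[32,0,0,0,0,0,0],[32,0,0,-4,0,0,0]]}}

```text
clock: 18.85
position: [0.4352, -0.0331, 0.0078]
tool_rot: [[-0.0, 1.0, 0.001], [1.0, 0.0, -0.0], [-0.0, 0.001, -1.0]]
wrist_force: [-0.2, -0.3, 0.2]
opening: 0.456
finger_force: 30.2
```

Request:
{"method": "send_rows", "body": {"steps": [[32,0,0,-30,0,0,0],[32,0,0,-65,0,0,0],[32,1,15,-90,0,0,0],[32,3,50,-92,0,0,0],[32,6,90,-92,0,0,0],[32,9,130,-92,0,0,0],[32,12,170,-90,0,0,0],[32,12,205,-86,0,0,0],[32,12,218,-78,0,0,0],[32,12,218,-65,0,0,0],[32,12,218,-55,0,0,0],[32,12,218,-49,0,0,0],[32,12,218,-47.5,0,0,0],[32,12,218,-47.5,0,0,0],[32,12,218,-47.5,0,0,0],[32,12,218,-47.5,0,0,0]]}}

```text
clock: 20.18
position: [0.6529, -0.0212, 0.0554]
tool_rot: [[0.0, 1.0, 0.001], [1.0, -0.0, -0.0], [-0.0, 0.001, -1.0]]
wrist_force: [0.8, -0.1, -1.0]
opening: 0.454
finger_force: 31.4
```

Release, back off and look.

Request:
{"method": "send_rows", "body": {"steps": [[60,0,0,0,0,0,0],[60,0,0,0,0,0,0],[60,0,0,0,0,0,0],[60,0,0,-2,0,0,0],[60,0,0,-15,0,0,0],[60,0,0,-50,0,0,0],[60,0,-35,-85,0,0,0],[60,0,-70,-120,0,0,0],[60,0,-105,-155,0,0,0],[60,0,-130,-175,0,0,0],[60,0,-130,-175,0,0,0],[60,0,-130,-175,0,0,0],[60,0,-130,-175,0,0,0],[60,0,-130,-175,0,0,0]]}}

```text
clock: 21.35
position: [0.5232, -0.0212, 0.2291]
tool_rot: [[0.0, 1.0, -0.0], [1.0, -0.0, 0.0], [0.0, -0.0, -1.0]]
wrist_force: [-0.2, 0.3, 0.4]
opening: 0.702
finger_force: 0.0
```

```bash
cat > look.py <<'E'
from h import *
import sys
np.set_printoptions(precision=4,suppress=True)
n0=sys.argv[1]; s=wrist(n0)
V={n0:np.load(n0+'.npz'),'top':r.capture('top'),'side':r.capture('side')}
for n,im in V.items():
    K,T=im['camera_matrix'],im['cam_to_world']
    for k,m in hsvmasks(im['color']).items():
        if k in('amber','yellow'): continue
        for ce,st in blobs(m,40,2500):
            p=onz(K,T,ce,.022 if k!='white' else .018); q=onz(K,T,ce,.068)
            if k=='white' and abs(q[0]-.65)<.03 and abs(q[1])<.16: print(n,'BAR',st[2:],q[:2])
            elif k!='white' and .3<p[0]<.6 and abs(p[1])<.36: print(n,k,st[2:],p[:2])
save(n0+'b',np.hstack([cv2.resize(V[n0]['color'],(400,300)),cv2.resize(V['side']['color'][100:310,120:400],(400,300))]))
E
python3 look.py w7
```

```text
21.35 [ 0.5232 -0.0212  0.2291] 0.702221301676955
w7 BAR [  50   48 1806] [0.6506 0.0974]
w7 BAR [  47   43 1558] [0.6512 0.0392]
w7 BAR [  45   39 1389] [ 0.6508 -0.0208]
w7 BAR [  43   38 1248] [ 0.6491 -0.0794]
w7 green [ 6 20 86] [ 0.4489 -0.1202]
w7 lav [ 30  33 515] [0.447  0.1273]
w7 rose [ 24  27 214] [ 0.54   -0.1091]
top BAR [ 16  16 192] [0.6526 0.0974]
top lav [11 11 84] [0.4441 0.1275]
top rose [11 12 48] [ 0.539  -0.1155]
side BAR [ 15  12 116] [0.6522 0.0936]
side BAR [ 16  12 153] [0.6498 0.0347]
side BAR [ 16  13 166] [ 0.6488 -0.0265]
side BAR [ 17  14 188] [ 0.6472 -0.0868]
side green [ 14  16 177] [ 0.4295 -0.1336]
side lav [ 12  12 108] [0.4367 0.1154]
side rose [ 14  16 175] [ 0.5321 -0.1255]
```

View pics/w7b.png

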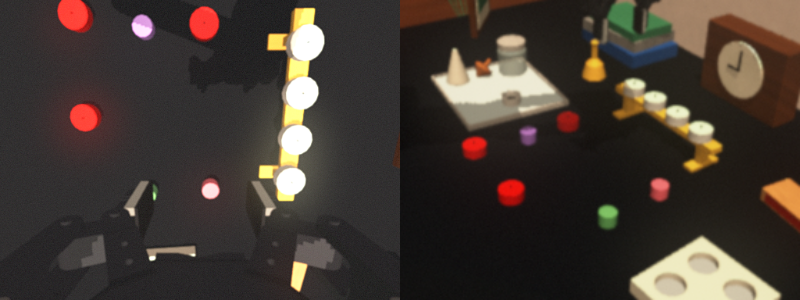

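All four stand on the bar about 59 mm apart, upright. Next is the rose melt.

Request:
{"method": "send_rows", "body": {"force": 25, "steps": [[50,-30,6,10,0,0,0],[50,-65,12,25,0,0,0],[50,-95,18,50,0,0,0],[50,-95,18,90,0,0,0],[50,-95,18,130,0,0,0],[50,-95,18,165,0,0,0],[50,-95,18,195,0,0,0],[50,-95,18,212,0,0,0],[50,-95,18,220,0,0,0],[50,-95,18,220,0,0,0],[50,-95,18,220,0,0,0],[20,-95,18,220,0,0,0],[20,-95,18,220,0,0,0],[20,-95,18,220,0,0,0],[20,-95,18,220,0,0,0],[20,-95,18,220,0,0,0],[20,-95,18,220,0,0,0],[20,-95,18,215,0,0,0]]}}

```text
clock: 23.0
position: [0.5408, -0.1161, 0.0151]
tool_rot: [[0.0, 1.0, 0.0], [1.0, -0.0, -0.0], [-0.0, 0.0, -1.0]]
wrist_force: [0.6, 0.3, -0.6]
opening: 0.313
finger_force: 24.6
```

Request:
{"method": "send_rows", "body": {"steps": [[20,0,0,-30,0,0,0],[20,-10,-4,-60,0,0,0],[20,-45,-17,-60,0,0,0],[20,-82,-30,-60,0,0,0],[20,-120,-45,-60,0,0,0],[20,-150,-56,-55,0,0,0],[20,-161,-60,-45,0,0,0],[20,-161,-60,-40,0,0,0],[20,-161,-60,-35,0,0,0],[20,-161,-60,-35,0,0,0],[20,-161,-60,-35,0,0,0]]}}

```text
clock: 23.92
position: [0.4809, -0.2753, 0.0493]
tool_rot: [[-0.002, 1.0, -0.001], [1.0, 0.002, 0.001], [0.001, -0.001, -1.0]]
wrist_force: [0.3, 0.5, 0.2]
opening: 0.312
finger_force: 24.8
```

Run:
```python
from h import *
s=wrist('w8')
c=r.capture('side')['color'][220:350,260:400]
save('w8b',np.hstack([cv2.resize(c,(430,400)),cv2.resize(np.load('w8.npz')['color'][150:384,130:400],(370,400))]))
```

```text
23.9167 [ 0.48092761 -0.27530593  0.0493348 ] 0.31202993128428425
```

View pics/w8b.png

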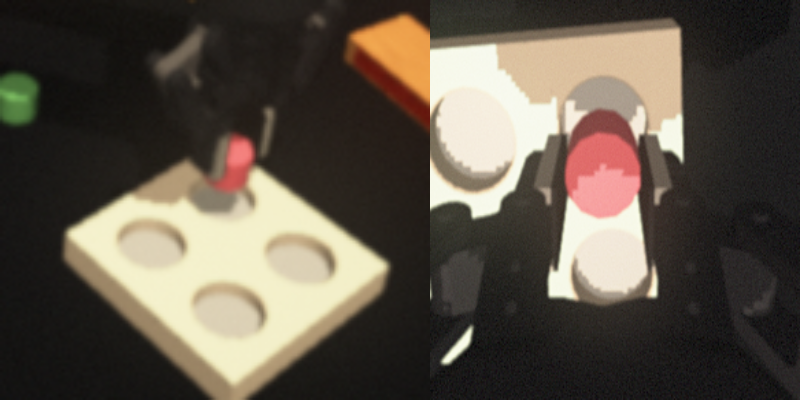

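The rose melt is held directly over well 1: (230,165) left, with the well at (225,205). Lowering.

Request:
{"method": "send_rows", "body": {"steps": [[20,0,0,8,0,0,0],[20,0,0,16,0,0,0],[20,0,0,21,0,0,0],[20,0,0,23,0,0,0],[20,0,0,23,0,0,0],[20,0,0,23,0,0,0]]}}

```text
clock: 24.52
position: [0.4807, -0.277, 0.0265]
tool_rot: [[0.0, 1.0, -0.0], [1.0, -0.0, 0.0], [0.0, -0.0, -1.0]]
wrist_force: [-0.6, -0.5, 0.5]
opening: 0.312
finger_force: 24.8
```

Request:
{"method": "send_rows", "body": {"steps": [[42,0,0,0,0,0,0],[42,0,0,0,0,0,0],[42,0,0,0,0,0,0],[42,0,0,-4,0,0,0],[42,0,0,-30,0,0,0],[50,10,-5,-60,0,0,0],[50,45,-15,-60,0,0,0],[50,80,-25,-60,0,0,0],[50,115,-36,-55,0,0,0],[50,145,-46,-45,0,0,0],[50,151,-46,-20,0,0,0],[50,151,-46,0,0,0,0],[50,151,-46,12,0,0,0],[50,151,-46,17,0,0,0],[50,151,-46,17,0,0,0],[50,151,-46,17,0,0,0]]}}

```text
clock: 25.85
position: [0.4352, -0.1265, 0.0103]
tool_rot: [[0.0, 1.0, 0.0], [1.0, -0.0, -0.0], [-0.0, 0.0, -1.0]]
wrist_force: [0.1, 0.3, -1.0]
opening: 0.584
finger_force: 0.0
```

```bash
python3 look.py w9
python3 - <<'E'
import cv2
im=cv2.imread('pics/w9.png')
E
python3 - <<'E'
from h import *
c=r.capture('side')['color'][170:350,180:420]
save('s9',cv2.resize(c,(640,480)))
E
```

```text
25.85 [ 0.4352 -0.1265  0.0103] 0.5840035258582066
w9 green [ 59  68 842] [ 0.4361 -0.1135]
w9 rose [ 77  18 150] [ 0.3567 -0.0218]
w9 rose [23  3 49] [ 0.3495 -0.0186]
top BAR [ 16  17 199] [0.6519 0.0977]
top BAR [ 15  17 202] [0.6522 0.0388]
top BAR [ 15  17 203] [ 0.6522 -0.0217]
top BAR [ 15  16 197] [ 0.6509 -0.0817]
top lav [11 11 97] [0.4439 0.1272]
side BAR [ 17  12 163] [0.6481 0.0344]
side BAR [ 16  13 169] [ 0.6489 -0.0268]
side BAR [ 17  14 188] [ 0.6469 -0.0866]
side green [ 14  15 163] [ 0.4287 -0.1352]
side lav [10 13 88] [0.438  0.1183]
side rose [ 16  16 201] [ 0.4817 -0.2757]
```

View pics/s9.png

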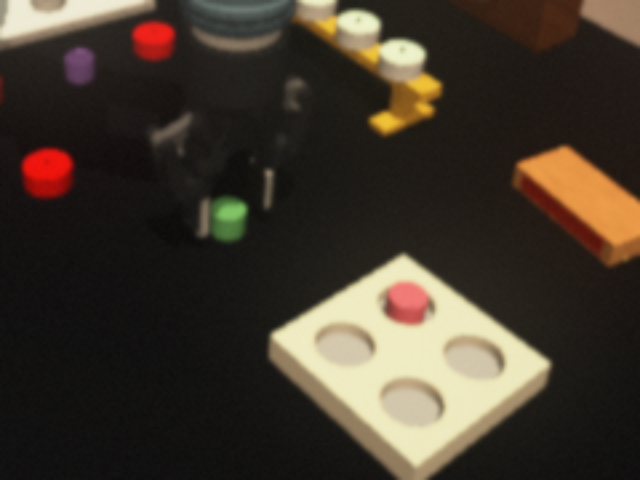

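Rose is seated in well 1 at (408,302), and green is between the fingers at (228,218). Gripping green and carrying it to well 4.

Request:
{"method": "send_rows", "body": {"steps": [[20,0,0,0,0,0,0],[20,0,0,0,0,0,0],[20,0,0,0,0,0,0],[20,0,0,0,0,0,0],[20,0,0,0,0,0,0],[20,0,0,0,0,0,0],[20,0,0,-30,0,0,0],[20,-10,0,-65,0,0,0],[20,-45,-2,-65,0,0,0],[20,-82,-4,-65,0,0,0],[20,-120,-6,-65,0,0,0],[20,-158,-8,-65,0,0,0],[20,-195,-10,-60,0,0,0],[20,-214,-11,-50,0,0,0],[20,-214,-11,-40,0,0,0],[20,-214,-11,-40,0,0,0],[20,-214,-11,-40,0,0,0]]}}

```text
clock: 27.47
position: [0.423, -0.3386, 0.0489]
tool_rot: [[0.0, 1.0, -0.002], [1.0, -0.0, 0.003], [0.003, -0.002, -1.0]]
wrist_force: [-0.3, 0.4, -0.4]
opening: 0.311
finger_force: 24.8
```

Request:
{"method": "send_rows", "body": {"steps": [[20,0,0,8,0,0,0],[20,0,0,16,0,0,0],[20,0,0,21,0,0,0],[20,0,0,23,0,0,0],[20,0,0,23,0,0,0],[20,0,0,23,0,0,0]]}}

```text
clock: 27.97
position: [0.424, -0.3398, 0.0268]
tool_rot: [[-0.0, 1.0, -0.0], [1.0, 0.0, 0.0], [0.0, -0.0, -1.0]]
wrist_force: [0.9, 0.5, -0.6]
opening: 0.312
finger_force: 24.8
```

Request:
{"method": "send_rows", "body": {"steps": [[42,0,0,0,0,0,0],[42,0,0,0,0,0,0],[42,0,0,0,0,0,0],[42,0,0,-4,0,0,0],[42,0,0,-30,0,0,0],[50,0,0,-65,0,0,0],[50,40,2,-90,0,0,0],[50,80,4,-90,0,0,0],[50,120,6,-90,0,0,0],[50,160,8,-90,0,0,0],[50,200,10,-90,0,0,0],[50,240,12,-90,0,0,0],[50,280,14,-90,0,0,0],[50,320,16,-90,0,0,0],[50,360,18,-90,0,0,0],[50,380,20,-90,0,0,0],[50,380,20,-90,0,0,0],[50,380,20,-90,0,0,0]]}}

```text
clock: 29.47
position: [0.4439, 0.0408, 0.1172]
tool_rot: [[-0.003, 1.0, 0.001], [1.0, 0.003, -0.0], [-0.0, 0.001, -1.0]]
wrist_force: [-0.5, 0.3, -0.2]
opening: 0.589
finger_force: 0.0
```

```bash
python3 look.py w10
```

```text
29.4667 [0.4439 0.0408 0.1172] 0.588675767518377
w10 BAR [ 18  59 828] [ 0.6268 -0.0208]
w10 BAR [ 18  16 172] [ 0.6351 -0.0536]
w10 BAR [ 25  10 174] [ 0.6399 -0.1002]
w10 lav [ 40  42 267] [0.4451 0.1269]
w10 rose [  52   53 1752] [0.527  0.1317]
top BAR [ 15  17 198] [0.6519 0.098 ]
top BAR [ 15  17 202] [0.6522 0.0388]
top BAR [ 15  17 203] [ 0.6522 -0.0217]
top BAR [ 15  16 196] [ 0.6508 -0.0816]
top green [12  9 55] [ 0.4241 -0.3413]
side BAR [ 15  12 143] [0.648  0.0931]
side BAR [ 16  12 152] [0.6498 0.0348]
side BAR [ 16  13 163] [ 0.6497 -0.0262]
side BAR [ 17  14 188] [ 0.647  -0.0868]
side green [ 17  20 255] [ 0.4253 -0.3388]
side lav [10 12 89] [0.4358 0.1158]
side rose [ 16  16 201] [ 0.4817 -0.2757]
```

View pics/w10b.png

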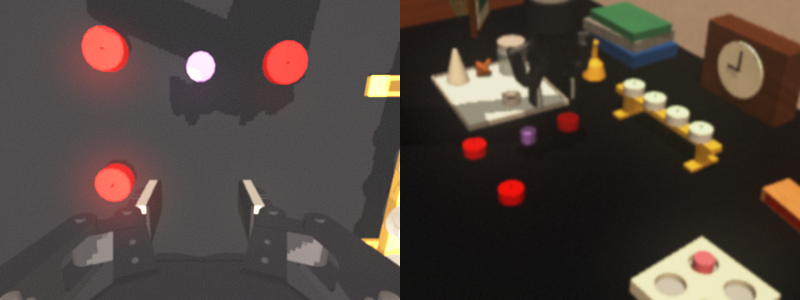

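Lavender is unmoved at (200,66), green reads as seated in well 4, and the bar is intact. Taking lavender.

Request:
{"method": "send_rows", "body": {"steps": [[50,40,0,0,0,0,0],[50,75,0,5,0,0,0],[50,86,0,35,0,0,0],[50,86,0,65,0,0,0],[50,86,0,90,0,0,0],[50,86,0,102,0,0,0],[50,86,0,108,0,0,0],[50,86,0,108,0,0,0],[50,86,0,108,0,0,0],[20,86,0,108,0,0,0],[20,86,0,108,0,0,0],[20,86,0,108,0,0,0],[20,86,0,108,0,0,0],[20,86,0,108,0,0,0],[20,86,0,108,0,0,0],[20,86,0,80,0,0,0],[20,86,0,45,0,0,0],[20,86,0,20,0,0,0],[20,86,0,20,0,0,0]]}}

```text
clock: 31.2
position: [0.4475, 0.1262, 0.1019]
tool_rot: [[-0.0, 1.0, 0.01], [1.0, 0.0, 0.0], [0.0, 0.01, -1.0]]
wrist_force: [1.2, -0.5, 0.6]
opening: 0.31
finger_force: 24.8
```

Request:
{"method": "send_rows", "body": {"steps": [[20,-40,-2,0,0,0,0],[20,-80,-5,0,0,0,0],[20,-120,-7,0,0,0,0],[20,-160,-10,0,0,0,0],[20,-200,-12,0,0,0,0],[20,-240,-14,0,0,0,0],[20,-280,-17,0,0,0,0],[20,-320,-19,0,0,0,0],[20,-360,-22,0,0,0,0],[20,-395,-24,10,0,0,0],[20,-407,-24,25,0,0,0],[20,-407,-24,37,0,0,0],[20,-407,-24,37,0,0,0],[20,-407,-24,37,0,0,0],[20,-407,-24,37,0,0,0]]}}

```text
clock: 32.45
position: [0.42, -0.2806, 0.0601]
tool_rot: [[-0.001, 1.0, 0.0], [1.0, 0.001, 0.0], [0.0, 0.0, -1.0]]
wrist_force: [0.5, -0.2, -0.3]
opening: 0.309
finger_force: 24.8
```

Request:
{"method": "send_rows", "body": {"steps": [[20,0,0,12,0,0,0],[20,0,0,24,0,0,0],[20,0,0,31,0,0,0],[20,0,0,34,0,0,0],[20,0,0,34,0,0,0],[20,0,0,34,0,0,0]]}}

```text
clock: 32.95
position: [0.4202, -0.281, 0.0263]
tool_rot: [[-0.0, 1.0, 0.0], [1.0, 0.0, -0.0], [-0.0, 0.0, -1.0]]
wrist_force: [0.1, 0.5, 0.2]
opening: 0.31
finger_force: 24.8
```

Request:
{"method": "send_rows", "body": {"steps": [[42,0,0,0,0,0,0],[42,0,0,0,0,0,0],[42,0,0,0,0,0,0],[42,0,0,-4,0,0,0],[42,0,0,-30,0,0,0],[50,0,0,-65,0,0,0],[50,25,0,-95,0,0,0],[50,25,0,-130,0,0,0],[50,10,0,-165,0,0,0],[50,-40,0,-180,0,0,0],[50,-60,0,-180,0,0,0],[50,-60,0,-180,0,0,0],[50,-60,0,-180,0,0,0]]}}

```text
clock: 34.03
position: [0.4196, -0.3425, 0.2063]
tool_rot: [[0.002, 1.0, 0.001], [1.0, -0.002, -0.001], [-0.001, 0.001, -1.0]]
wrist_force: [-0.7, 0.4, -0.8]
opening: 0.584
finger_force: 0.0
```

```bash
python3 look.py w11
python3 - <<'E'
from h import *
c=r.capture('side')['color'];t=r.capture('top')['color']
save('s11',np.hstack([cv2.resize(c[100:350,130:400],(432,400)),cv2.resize(np.load('w11.npz')['color'],(360,400))]))
E
```

```text
34.0333 [ 0.4196 -0.3425  0.2063] 0.5837884698198146
w11 green [ 24  26 492] [ 0.424  -0.3401]
w11 lav [ 26  26 530] [ 0.4203 -0.2785]
w11 rose [ 29  29 622] [ 0.481  -0.2768]
top BAR [ 15  16 195] [0.652  0.0978]
top BAR [ 15  17 202] [0.6522 0.0388]
top BAR [ 15  17 201] [ 0.6522 -0.0219]
top BAR [ 15  16 194] [ 0.6508 -0.0815]
top green [11  9 79] [ 0.4237 -0.3419]
top lav [12  9 85] [ 0.4198 -0.2806]
top rose [11 10 93] [ 0.48   -0.2778]
side BAR [ 30  21 304] [0.6486 0.0619]
side BAR [ 31  13 189] [ 0.6604 -0.0299]
side green [ 17  20 258] [ 0.4252 -0.3388]
side lav [ 15  17 198] [ 0.4214 -0.2784]
side rose [ 16  17 205] [ 0.482  -0.2754]
```

View pics/s11.png

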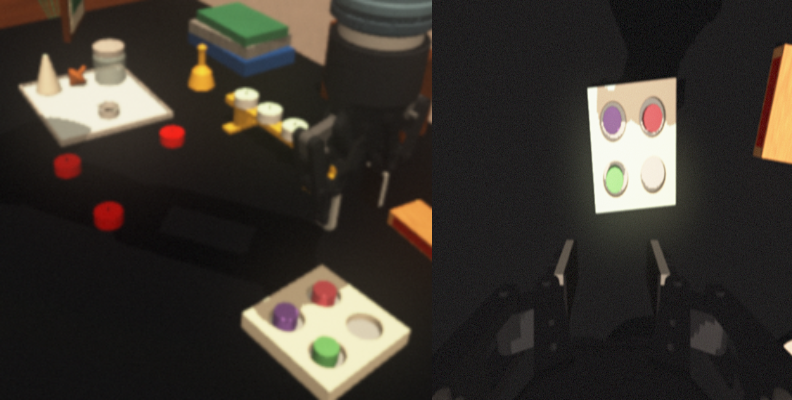

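Lavender, rose and green are seated in three separate wells. The cup stands on the tray, the four tealights are on the bar, and there is no amber melt in the scene. Handing in.

```bash
python3 -c "
from cell import r
print(r.close_job())"
```

```text
the job is handed in; nothing more can be done
None
```

The job is handed in (no verdict came back); on the final camera check the burnt-out cup stood on the tray, all four tealights stood about 60 mm apart on the bar, and the three melts present (no amber) each sat in their own well.

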